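Load a culture jar into the push-latch sample cabinet

ROBOT

A 6-joint arm with a two-finger parallel gripper is mounted at the origin on the work surface. World frame = base frame: x ahead of the robot, y to its left, z up, the work surface at z = 0. Lengths are in m, angles in rad, forces in N, time in s.
With the tool pointing down it reaches from about 0.275 to 0.85 m from the base axis. Payload 19 kg.
Tool frame: the origin (TCP) lies at the very end of the fingers, on their centre line; the grasp point (between the pads) lies 19 mm behind it; x points along the fingers, y is the direction in which the jaws open and shut, and the axes are right-handed (so a half turn about x gives the same grasp; the last joint's range is limited). The gripper opens to 85 mm and grips with 20 to 120 N. Pads are 22 mm wide; open, the fingers measure 114 mm over their backs; the gripper's body (76 mm by 85 mm) begins 54 mm behind the grasp point. The pads swing forward as they close: fully open they stand 13 mm farther back than shut.
Start: joints at [1.119, 0.15, 1.437, -0, 1.554, -0.134], TCP at [0.18, 0.546, 0.193] pointing down, gripper open.
Joint ranges: [-2.8, 2.8], [-0.68, 2.1], [0.12, 2.68], [-1.39, 4.53], [0.16, 2.79], [-2.81, 2.81]. Speed limits (rad/s): [1.89, 1.89, 2.22, 3.01, 3.01, 3.01].

INTERFACE

Orientations are given as a unit quaternion [x, y, z, w].
In Python, from workcell import * gives the robot as it stands.
- The arm moves only by the tool drive_tool, never from a script. Its argument "rows" is a list of rows, each a list of 7 numbers: the finger opening in mm, from 0 to 85.4, then the shift along the world's x, y, z in units of 40 mm (1.0 is 40 mm), then the turn, a rotation vector about the world's x, y, z in rad. In form: [[fingers, tx, ty, tz, rx, ry, rz], ...]. A call has exactly 5 rows; each row shifts and turns the pose as measured when the row begins; what a row does not reach is not made up. A row lasts 1/10 s, in which the tool goes at most 50 mm and 8.59 degrees, less where a joint would pass 70% of its speed; a pose out of reach is approached as far as the arm can. A call is refused whole if a number of a shift passes 1 or a number of a turn 0.15, either way. A call with a gripper value outside its range is refused whole. The fingers move at their own pace and stop on an object; "grip_force" is the grip in N (left out, the last holds). Time passes only in rows, so rows that do not move let the fingers close, or fill a call up. It gives the time, the measured TCP pose, the force and the opening at its end, in the units of the state.
- get_state(): the state, without advancing time (a new reading comes with each control period).
- camera(name): name is "side" or "top" or "wrist"; returns (picture, depth): 420x560x3 uint8, red, green, blue; 420x560 float32, m along the optical axis (not along the pixel's ray), 0 where there is no reading.
- camera_info(name): a dict with "K" (3x3 intrinsics, pixels), "R" (3x3) and "t" (3): a world point X has camera coordinates R X + t; the wrist camera has in their place "tool_from_camera" (4x4, takes a point from camera to tool coordinates, whose origin is the TCP and whose axes are the tool frame's). Camera axes: x right, y down, z forward; pixel columns grow to the right and rows downward; lengths in m; the calibration is good to about 2 mm. A picture is of the moment at which its call begins: read the wrist's pose just before it. camera_info takes no time and is no camera call.
- hand_in(): hands the job in, once; it reports no verdict.
Trained networks look in the newest picture that a camera, given by its name, has taken for a name from the list of things; names that differ only in an ending like _2 or _b are one class to them, and where a whole thing is asked for, a point or a joint stands for the part that bears it (a point fixed in the world has none). Each returns a list of dicts, best first, with "p" (0 to 1); they miss things now and then, are a little off and sometimes report something else, mostly with a low value. They report only what shows in the picture. A call takes as long as a camera call. They do not tell look-alikes from the thing itself.
- regions_of(target, camera): "region" (420x560 bool, what is visible of it) and "rect" ([left, top, right, bottom] in pixels, round what is visible of it).
The state is a dict: "t": time; "joint_pos": joint angles; "joint_velocities": joint speeds; "effort": joint torques, N m; "ee_pos": TCP position; "eef_rot": TCP orientation; "ft_force": force on the tool from outside, world axes, zero at the start; "ft_torque": the same for the moment, N m; "opening": finger opening in m.
Only numpy, scipy, OpenCV 4.12 (cv2) and the standard library are available. Lean on these libraries where they do the work, as an engineer would, in place of code of your own. Each camera call takes 0.05 s, during which the arm holds its last target. There are 200 camera calls.

TASK

The low white sample cabinet has a spring tray on a push latch: press the tray's front in to the end and let go and it springs out; press it in again the same way and it latches. Release the tray, set the squat culture jar down gently in the round seat of the tray and let go of it, then press the tray home so that it is latched shut again with the jar in its seat. The latch's depth differs from cabinet to cabinet, so press by feel, gently: never push the tray with more than 15 N; leave the other things on the bench where they are.

Things in the scene. Friction and masses are not known exactly. Their poses are not given: they have to be found in the camera images.
- tray (a joint): tray's travel out of the cabinet, m: 0 at the latched rest, 0.095 sprung out, negative when pressed in further. To change the latch (latched/released) press the front 9 to 27 mm beyond the latched rest, then let go; the exact depth is hidden. Until there the push takes 5 to 8 N, then a rubber buffer (15 N per mm): the change is certain at 10 N. A shorter press changes nothing
- tray_front (a point): centre of the outer face of the tray's white upright front plate, where to press: 120 mm wide, 8 to 54 mm above the bench, 8 mm thick. Moves with the tray. x points into the cabinet (pressing direction, level), z up. At the latched rest it stands 34 mm ahead of the case. The spring pushes it out with 4 to 5.5 N, at up to 0.17 m/s when free
- cabinet: the fixed sample cabinet, 150 mm wide, 220 mm deep: clear hood over the tray (first 80 mm, 77 mm high, 73 mm inside), white housing behind (85 mm high). Origin on the bench under the middle of the case's front face; x points into it, z up
- seat (a point): centre of the round seat on the tray's floor, on the floor's top, 18 mm above the bench, 44 mm behind the front plate's outer face; moves with the tray. A ring 6 mm high with a 60 mm bore surrounds it, for the 56 mm jar. x points into the cabinet, z up. Sprung out, it is 85 mm ahead of the case; shut, it is 10 mm inside, under the hood
- squat_jar_center (a point): centre (half-way up) of the squat culture jar: upright clear cylinder with a white lid, 56 mm in diameter and 50 mm high over all, about 0.12 kg, standing on the bench among two taller jars of the same diameter; z is its upright axis
- tall_jar_a_center (a point): centre of a taller culture jar of the same make, 56 mm in diameter, 80 mm high (too tall for the cabinet); leave alone
- tall_jar_b_center (a point): centre of the other taller culture jar, 56 mm in diameter, 80 mm high; leave alone
- dish: flat round lidded dish, 90 mm in diameter, 16 mm high, origin at the centre of its underside; leave alone
- wash_bottle: white bottle, 60 mm in diameter, 150 mm high, origin at the centre of its underside; leave alone
- beaker: open glass beaker, 70 mm in diameter, 90 mm high, origin at the centre of its underside; leave alone
- forceps: steel forceps lying flat, 130 mm long along its x, 5 mm high, origin at the middle of its underside; leave alone
Not all that is in view belongs to the job. What is shaped like the part that bears squat_jar_center but purple or yellow is not meant.

How it is judged:
On the way, in this order (a step that is already met when the one before it is completed fails the run):
1. the tray is released and springs fully out (value of joint tray above 0.085 m), for 0.2 s.
2. the squat jar stands in the seat of the sprung-out tray, let go (horizontal distance between squat_jar_center and seat below 0.005 m and z of squat_jar_center in the frame of seat between 0.021 and 0.029 m and angle between squat_jar_center's own z axis and vertical below 0.1 rad and value of joint tray above 0.08 m and contact force between the fingers and squat_jar below 0.1 N), for 0.2 s.
At the end, for the whole second after the job is handed in: the tray is latched shut (within 4 mm of its latched rest, staying there by itself) with the squat jar standing upright in its seat (within 5 mm of its centre, on the tray's floor), at rest and let go (horizontal distance between squat_jar_center and seat below 0.005 m and z of squat_jar_center in the frame of seat between 0.021 and 0.029 m and angle between squat_jar_center's own z axis and vertical below 0.1 rad and value of joint tray between -0.003 and 0.004 m and linear speed of squat_jar below 0.02 m/s); the robot touches nothing.
It fails at once if the robot presses on the tray with more than 15 N (contact force between any of the fingers, the arm and tray above 15 N).
It fails at once if the jar is set down or forced on the tray with more than 40 N (contact force between squat_jar and tray above 40 N).
It fails at once if a bystander is moved by more than 30 mm (distance of any of tall_jar_a_center, tall_jar_b_center, dish, wash_bottle, beaker, forceps from where it was at the start of the episode above 0.03 m).
It also fails if it takes over 72 s, if anything falls off the work surface, if the arm or the gripper's body presses on something with over 40 N, if the wrist force passes 120 N, or if a joint passes its speed limit or range.

## Working session

There is one attempt and no reset: what is moved stays moved. The work goes in short steps, Python scripts to look and compute and a tool call to move; the robot and the scene stay as the last step left them, time stands still between calls to the robot, and variables do not carry over. Pictures are saved under pics/ and viewed, about 8 in all and at most 12, crops included, and the job is handed in when it is done.

Besides the shell and the picture viewer there is one more tool, called after "Emit:" as name(argument=value, ...), one argument or row to a line, values as JSON. drive_tool: Moves the arm, as the interface text tells. Its arguments: {"type":"object","properties":{"rows":{"type":"array"},"grip_force":{"type":"number"}},"required":["rows"]}

```bash
mkdir -p pics
cat > h.py <<'E'
from workcell import *
import numpy as np, cv2
from scipy.spatial.transform import Rotation as Rn
def cloud(name,depth,st=None):
    i=camera_info(name);K=np.array(i["K"]);v,u=np.mgrid[0:420,0:560]
    P=np.stack([(u-K[0,2])/K[0,0]*depth,(v-K[1,2])/K[1,1]*depth,depth],-1)
    if "R" in i: return (P-np.array(i["t"]))@np.array(i["R"])
    T=np.array(i["tool_from_camera"]);P=P@T[:3,:3].T+T[:3,3]
    return P@Rn.from_quat(st["eef_rot"]).as_matrix().T+np.array(st["ee_pos"])
E
python3 - <<'E'
from h import *
s=get_state();print({k:np.round(v,3) for k,v in s.items()})
for n in("top","side"):
    im,d=camera(n);cv2.imwrite(f"pics/{n}0.png",im[:,:,::-1]);P=cloud(n,d);np.savez(f"{n}0.npz",im=im,d=d,P=P)
    for t in("cabinet","tray","squat_jar_center","tall_jar_a_center","dish","wash_bottle","beaker","forceps"):
        for r in regions_of(t,n)[:4]:
            m=r["region"]&(d>0)
            if m.sum()<5: continue
            q=P[m];print(n,t,round(r["p"],2),np.round(r["rect"]),np.round(np.median(q,0),3),"lo",np.round(np.percentile(q,3,axis=0),3),"hi",np.round(np.percentile(q,97,axis=0),3))
a=np.hstack([cv2.imread("pics/top0.png"),cv2.imread("pics/side0.png")]);cv2.imwrite("pics/top0v.png",cv2.resize(a,None,fx=.71,fy=.71))
E
```

```text
{'t': np.float64(0.0), 'joint_pos': array([ 1.119,  0.151,  1.438, -0.   ,  1.554, -0.134]), 'joint_velocities': array([ 0.   ,  0.   ,  0.001, -0.   ,  0.   , -0.   ]), 'effort': array([-2.0000e-03, -7.1309e+01, -5.7084e+01, -0.0000e+00,  1.0000e-02,
       -0.0000e+00]), 'ee_pos': array([0.18 , 0.546, 0.192]), 'eef_rot': array([ 0.111,  0.698, -0.112,  0.698]), 'ft_force': array([0.21 , 0.658, 0.69 ]), 'ft_torque': array([ 0.014,  0.023, -0.042]), 'opening': np.float64(0.085)}
top cabinet 0.63 [274.  85. 339. 182.] [ 0.728 -0.067  0.081] lo [ 0.617 -0.146  0.016] hi [0.848 0.009 0.089]
top cabinet 0.22 [124. 133. 160. 159.] [0.683 0.383 0.099] lo [0.663 0.367 0.009] hi [0.715 0.413 0.151]
top tray 0.63 [275. 160. 317. 184.] [ 0.629 -0.039  0.019] lo [ 0.598 -0.093  0.013] hi [0.658 0.016 0.056]
top squat_jar_center 0.84 [152. 174. 175. 196.] [0.58  0.329 0.049] lo [0.557 0.307 0.013] hi [0.605 0.357 0.055]
top squat_jar_center 0.72 [219. 230. 243. 248.] [0.436 0.139 0.079] lo [0.413 0.115 0.011] hi [0.46  0.167 0.084]
top squat_jar_center 0.67 [191. 165. 210. 186.] [0.613 0.225 0.0
[... 1725 characters left out ...]
i [0.461 0.156 0.082]
side dish 0.57 [267. 313. 313. 352.] [ 0.506 -0.417  0.016] lo [ 0.468 -0.452  0.005] hi [ 0.546 -0.37   0.018]
side wash_bottle 0.68 [297. 136. 315. 175.] [0.687 0.375 0.073] lo [0.664 0.364 0.009] hi [0.715 0.399 0.149]
side wash_bottle 0.49 [300. 212. 318. 243.] [ 0.621 -0.056  0.02 ] lo [ 0.595 -0.097  0.016] hi [0.647 0.01  0.055]
side beaker 0.97 [349. 283. 389. 338.] [ 0.664 -0.416  0.061] lo [ 0.635 -0.435  0.002] hi [ 0.698 -0.369  0.09 ]
side forceps 0.56 [181. 290. 234. 317.] [ 0.345 -0.296  0.005] lo [ 0.288 -0.332 -0.   ] hi [ 0.39  -0.261  0.007]
side forceps 0.18 [304. 210. 316. 239.] [ 0.622 -0.05   0.02 ] lo [ 0.597 -0.095  0.017] hi [0.648 0.013 0.055]
```

View pics/top0.png

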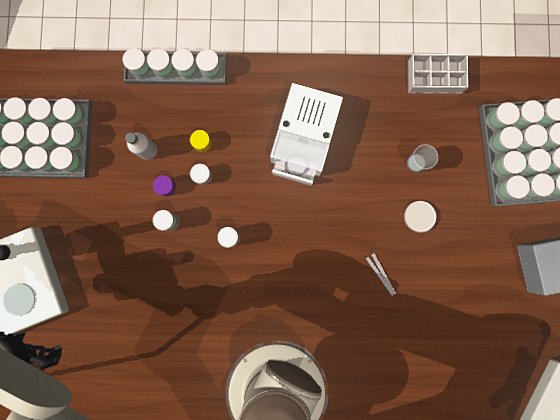

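View pics/side0.png

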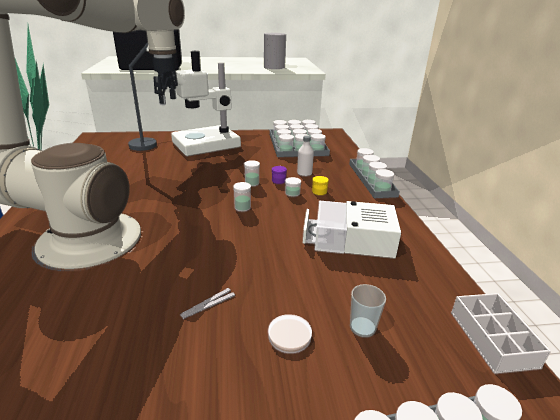

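The white-lidded jars in the top picture are at (200,173), (163,219) and (228,237). The one at (200,173) has its lid at 50 mm, so it is the squat jar. The other two are 80 mm high, and the purple (163,185) and yellow (200,140) ones are decoys. Next I fit the cabinet pose and confirm the jar in a crop.

Run:
```python
from h import *
for n in("top","side"):
    z=np.load(f"{n}0.npz");P=z["P"];
    box=(P[...,0]>.55)&(P[...,0]<.95)&(P[...,1]>-.25)&(P[...,1]<.1)
    m=box&(P[...,2]>.081)&(P[...,2]<.09)
    q=P[m]; r=cv2.minAreaRect((q[:,:2]*1000).astype(np.float32));print(n,"housing",m.sum(),r,cv2.boxPoints(r).round(0).tolist(),np.median(q[:,2]))
    m=box&(P[...,2]>.048)&(P[...,2]<.058)&(P[...,0]<.66)
    q=P[m]; r=cv2.minAreaRect((q[:,:2]*1000).astype(np.float32));print(n,"plate top",m.sum(),r,cv2.boxPoints(r).round(0).tolist(),np.median(q[:,2]))
    # jar lid
    m=(abs(P[...,0]-.613)<.045)&(abs(P[...,1]-.225)<.045)&(P[...,2]>.046)&(P[...,2]<.056)
    q=P[m];print(n,"lid",m.sum(),cv2.minEnclosingCircle((q[:,:2]*1000).astype(np.float32)),q.mean(0))
im=np.load("top0.npz")["im"][:,:,::-1]
cv2.imwrite("pics/crop.png",np.hstack([cv2.resize(im[120:255,140:260],None,fx=3,fy=3,interpolation=2),cv2.resize(im[80:215,260:360],None,fx=3,fy=3,interpolation=2)]))
```

```text
top housing 2444 ((748.3851318359375, -72.17437744140625), (149.7614288330078, 221.18576049804688), 74.49147033691406) [[622.0, -115.0], [835.0, -174.0], [875.0, -30.0], [662.0, 30.0]] 0.08479265460206897
top plate top 123 ((612.0860595703125, -42.83189392089844), (133.3875274658203, 30.309118270874023), 86.94908142089844) [[593.0, -109.0], [624.0, -110.0], [631.0, 23.0], [601.0, 25.0]] 0.053213472303558
top lid 275 ((617.1651000976562, 229.15196228027344), 27.818315505981445) [0.61707367 0.22899099 0.05050533]
side housing 1414 ((786.104248046875, -85.75289916992188), (153.7737579345703, 139.3223419189453), 74.49349975585938) [[698.0, -141.0], [833.0, -178.0], [874.0, -30.0], [740.0, 7.0]] 0.08553115909428104
side plate top 113 ((616.896728515625, -57.587547302246094), (57.26093292236328, 152.37857055664062), 11.570032119750977) [[574.0, 11.0], [604.0, -138.0], [660.0, -126.0], [630.0, 23.0]] 0.05406722095772119
side lid 103 ((617.67626953125, 228.24293518066406), 30.578832626342773) [0.61633213 0.22398025 0.05071463]
```

View pics/crop.png

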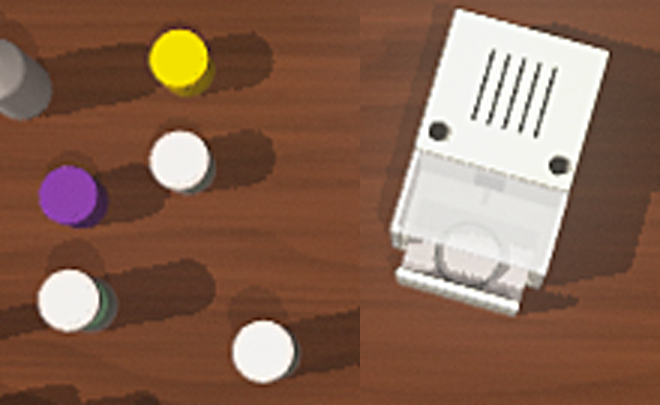

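```bash
cat >> h.py <<'E'
a=np.array([.963,-.269]); b=np.array([.269,.963]); C=np.array([.642,-.0425])
def st():
    s=get_state();R=Rn.from_quat(s["eef_rot"]).as_matrix();p=np.array(s["ee_pos"]);d=p[:2]-C
    f=np.array(s["ft_force"])
    print("t %.2f"%s["t"],"p",p.round(4),"x",R[:,0].round(3),"y-yaw deg %.2f"%np.degrees(np.arctan2(R[1,1],R[0,1])),"cab",round(d@a,4),round(d@b,4),"F",f.round(1),"Fa",round(f[:2]@a,1),"open",round(s["opening"],4))
    return s
E
python3 -c "
from h import *
st();print('want yaw',np.degrees(np.arctan2(b[1],b[0])))"
```

```text
t 0.90 p [0.1797 0.5462 0.1927] x [-0. -0. -1.] y-yaw deg 71.79 cab -0.6036 0.4425 F [ 0.3 -1.   1.4] Fa 0.6 open 0.0857
want yaw 74.39306952846478
```

Emit:
drive_tool(
  rows=[
    [0,0.62,-0.94,0,0,0,0],
    [0,0.62,-0.94,0,0,0,0],
    [0,0.62,-0.94,0,0,0,0],
    [0,0.62,-0.94,0,0,0,0],
    [0,0.62,-0.94,0,0,0,0],
  ],
)

```text
t: 1.4
ee_pos: [0.3036, 0.355, 0.1916]
eef_rot: [0.109, 0.699, -0.109, 0.698]
ft_force: [1.1, -0.0, 0.1]
opening: 0.012
```

Emit:
drive_tool(
  rows=[
    [0,0.62,-0.94,0,0,0,0.045],
    [0,0.62,-0.94,0,0,0,0],
    [0,0.62,-0.94,0,0,0,0],
    [0,0.62,-0.94,0,0,0,0],
    [0,0.62,-0.94,0,0,0,0],
  ],
)

```text
t: 1.9
ee_pos: [0.4307, 0.1585, 0.1929]
eef_rot: [0.093, 0.7, -0.092, 0.702]
ft_force: [-0.4, -0.0, -0.2]
opening: 0.0001
```

Emit:
drive_tool(
  rows=[
    [0,0.62,-0.94,0,0,0,0],
    [0,0.62,-0.94,0,0,0,0],
    [0,0.5,-0.8,0,0,0,0],
    [0,0.5,-0.8,-0.2,0,0,0],
    [0,0,0,-0.2,0,0,0],
  ],
)

```text
t: 2.4
ee_pos: [0.5254, 0.0077, 0.1777]
eef_rot: [0.095, 0.699, -0.094, 0.703]
ft_force: [-0.9, 0.4, -0.8]
opening: 0.0
```

Run:
```python
from h import *
s=st();im,d=camera("wrist");P=cloud("wrist",d,s);np.savez("w1.npz",im=im,d=d,P=P)
cv2.imwrite("pics/w1.png",im[:,:,::-1])
X=np.stack([(P[...,:2]-C)@a,(P[...,:2]-C)@b,P[...,2]],-1)
for lo,hi,xa,xb in((.050,.058,-.06,0),(.073,.081,-.01,.1),(.082,.09,.05,.3)):
    m=(X[...,2]>lo)&(X[...,2]<hi)&(X[...,0]>xa)&(X[...,0]<xb)&(abs(X[...,1])<.12)&(d>0)
    q=X[m]
    if len(q)>20:print(lo,len(q),np.percentile(q,[2,50,98],axis=0).round(4).tolist(),cv2.minAreaRect((q[:,:2]*1000).astype(np.float32)))
```

```text
t 2.40 p [0.5254 0.0077 0.1777] x [ 0.006  0.    -1.   ] y-yaw deg 74.69 cab -0.1258 0.017 F [-0.9  0.4 -0.8] Fa -1.0 open 0.0
0.05 339 [[-0.0353, -0.0587, 0.0507], [-0.0325, -0.0315, 0.054], [-0.0277, 0.0577, 0.0558]] ((-29.246444702148438, -10.448097229003906), (30.541419982910156, 137.50921630859375), 11.820570945739746)
0.073 380 [[0.0001, -0.0439, 0.0738], [0.0555, 0.0173, 0.0775], [0.0808, 0.073, 0.0801]] ((40.92067337036133, -0.3837890625), (82.24688720703125, 149.53469848632812), 0.14926761388778687)
0.082 46 [[0.0796, 0.0101, 0.0821], [0.0815, 0.0174, 0.084], [0.0827, 0.0259, 0.0861]] ((80.85913848876953, 17.9631404876709), (3.749321699142456, 15.80803108215332), 1.5422104597091675)
```

View pics/w1.png

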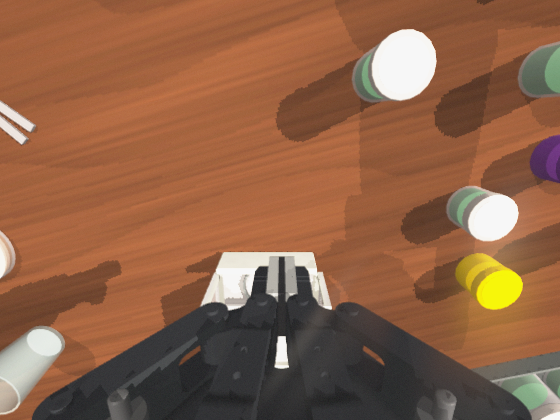

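Emit:
drive_tool(
  rows=[
    [0,0.2,-0.2,-0.92,0,0,0],
    [0,0.2,-0.2,-0.92,0,0,0],
    [0,0.2,-0.2,-0.92,0,0,0],
    [0,0.1,-0.05,-0.9,0,0,0],
    [0,0,0,0,0,0,0],
  ],
)

```text
t: 2.95
ee_pos: [0.5516, -0.0138, 0.0276]
eef_rot: [0.094, 0.698, -0.092, 0.704]
ft_force: [-0.2, 0.5, 0.5]
opening: -0.0002
```

```bash
python3 -c "
from h import *
st()"
```

```text
t 2.95 p [ 0.5516 -0.0138  0.0276] x [ 0.008  0.002 -1.   ] y-yaw deg 74.84 cab -0.0948 0.0034 F [-0.2  0.5  0.5] Fa -0.3 open -0.0002
```

Emit:
drive_tool(
  rows=[
    [0,0.24,-0.067,0,0,0,0],
    [0,0.24,-0.067,0,0,0,0],
    [0,0.24,-0.067,0,0,0,0],
    [0,0.12,-0.034,0,0,0,0],
    [0,0.024,-0.007,0,0,0,0],
  ],
)

```text
t: 3.45
ee_pos: [0.592, -0.0227, 0.0353]
eef_rot: [0.094, 0.695, -0.091, 0.707]
ft_force: [-0.8, -0.4, 0.8]
opening: -0.0
```

Emit:
drive_tool(
  rows=[
    [0,0.048,-0.0135,0,0,0,0],
    [0,0.048,-0.0135,0,0,0,0],
    [0,0.048,-0.0135,0,0,0,0],
    [0,0.024,-0.007,0,0,0,0],
    [0,0.024,-0.007,0,0,0,0],
  ],
)

```text
t: 3.95
ee_pos: [0.6002, -0.025, 0.0361]
eef_rot: [0.094, 0.695, -0.091, 0.707]
ft_force: [0.4, -0.3, -0.5]
opening: 0.0002
```

```bash
python3 -c "
from h import *
st()"
```

```text
t 3.95 p [ 0.6002 -0.025   0.0361] x [ 0.017  0.001 -1.   ] y-yaw deg 74.96 cab -0.0449 0.0056 F [ 0.4 -0.3 -0.5] Fa 0.5 open 0.0002
```

Emit:
drive_tool(
  rows=[
    [0,0.024,-0.0075,-0.06,0,0.016,0],
    [0,0.024,-0.0075,-0.06,0,0,0],
    [0,0.024,-0.0075,0,0,0,0],
    [0,0.024,-0.0075,0,0,0,0],
    [0,0.024,-0.0075,0,0,0,0],
  ],
)

```text
t: 4.45
ee_pos: [0.6051, -0.0266, 0.0304]
eef_rot: [0.093, 0.702, -0.092, 0.7]
ft_force: [0.4, 0.0, 0.2]
opening: 0.0002
```

```bash
python3 -c "
from h import *
st()"
```

```text
t 4.45 p [ 0.6051 -0.0266  0.0304] x [-0.002  0.001 -1.   ] y-yaw deg 74.96 cab -0.0398 0.0054 F [0.4 0.  0.2] Fa 0.4 open 0.0002
```

Emit:
drive_tool(
  rows=[
    [0,0.024,-0.0075,0,0,0,0],
    [0,0.024,-0.0075,0,0,0,0],
    [0,0.024,-0.0075,0,0,0,0],
    [0,0.024,-0.0075,0,0,0,0],
    [0,0.024,-0.0075,0,0,0,0],
  ],
)

```text
t: 4.95
ee_pos: [0.6104, -0.0282, 0.0307]
eef_rot: [0.093, 0.701, -0.092, 0.701]
ft_force: [0.5, -0.7, 0.6]
opening: 0.0001
```

```bash
python3 -c "
from h import *
st()"
```

```text
t 4.95 p [ 0.6104 -0.0282  0.0307] x [-0.001  0.001 -1.   ] y-yaw deg 74.96 cab -0.0343 0.0052 F [ 0.5 -0.7  0.6] Fa 0.7 open 0.0001
```

Run:
```python
from h import *
im,d=camera("side");P=cloud("side",d)
X=np.stack([(P[...,:2]-C)@a,(P[...,:2]-C)@b,P[...,2]],-1)
m=(X[...,2]>.02)&(X[...,2]<.05)&(X[...,0]>-.1)&(X[...,0]<-.015)&(abs(X[...,1])<.08)&(d>0)
q=X[m];print(len(q),np.histogram(q[:,0],np.arange(-.1,-.01,.005)))
cv2.imwrite("pics/s2.png",cv2.resize(im[160:280,250:420,::-1],None,fx=4,fy=4,interpolation=2))
```

```text
62 (array([ 0,  0,  0,  0,  0,  0,  0,  0,  0,  0,  0,  0,  0, 15, 25,  8, 14]), array([-0.1  , -0.095, -0.09 , -0.085, -0.08 , -0.075, -0.07 , -0.065,
       -0.06 , -0.055, -0.05 , -0.045, -0.04 , -0.035, -0.03 , -0.025,
       -0.02 , -0.015]))
```

View pics/s2.png

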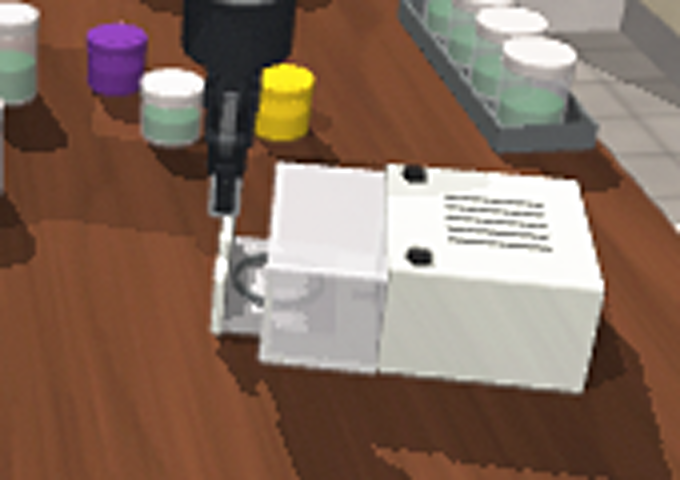

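Run:
```python
from h import *
i=camera_info("side");K=np.array(i["K"]);R=np.array(i["R"]);t=np.array(i["t"])
s=get_state()
def pr(X):
    c=R@X+t;c=K@c;return ((c[:2]/c[2]-[250,160])*4).round(0)
p=np.array(s["ee_pos"]);print("tcp",pr(p),pr(p+[0,0,.02]))
def cab(u,v,z):
    return np.r_[C+u*a+v*b,z]
for u in(-.034,):
  for v in(-.06,0,.06):
    for z in(.008,.054): print(u,v,z,pr(cab(u,v,z)))
```

```text
tcp [218. 256.] [220. 233.]
-0.034 -0.06 0.008 [209. 332.]
-0.034 -0.06 0.054 [213. 277.]
-0.034 0 0.008 [216. 286.]
-0.034 0 0.054 [220. 233.]
-0.034 0.06 0.008 [222. 244.]
-0.034 0.06 0.054 [226. 192.]
```

Emit:
drive_tool(
  rows=[
    [0,0.024,-0.0075,0,0,0,0],
    [0,0.024,-0.0075,0,0,0,0],
    [0,0.012,-0.0037,0,0,0,0],
    [0,0.012,-0.0037,0,0,0,0],
    [0,0.012,-0.0037,0,0,0,0],
  ],
)

```text
t: 5.5
ee_pos: [0.6142, -0.0294, 0.0307]
eef_rot: [0.093, 0.701, -0.092, 0.701]
ft_force: [-0.1, 0.4, 0.7]
opening: -0.0003
```

Run:
```python
from h import *
s=st();im,d=camera("wrist");P=cloud("wrist",d,s)
X=np.stack([(P[...,:2]-C)@a,(P[...,:2]-C)@b,P[...,2]],-1)
m=(X[...,2]>.045)&(X[...,2]<.06)&(X[...,0]>-.06)&(X[...,0]<0)&(abs(X[...,1])<.07)&(d>0)
q=X[m];print(len(q),np.percentile(q,[2,20,50,80,98],axis=0).round(4).tolist())
cv2.imwrite("pics/w2.png",im[:,:,::-1])
```

```text
t 5.50 p [ 0.6142 -0.0294  0.0307] x [-0.001  0.001 -1.   ] y-yaw deg 74.95 cab -0.0303 0.0051 F [-0.1  0.4  0.7] Fa -0.2 open -0.0003
3235 [[-0.0349, -0.0574, 0.0456], [-0.0345, -0.0367, 0.05], [-0.0332, -0.0033, 0.0539], [-0.0299, 0.0357, 0.0547], [-0.0274, 0.0565, 0.0556]]
```

View pics/w2.png

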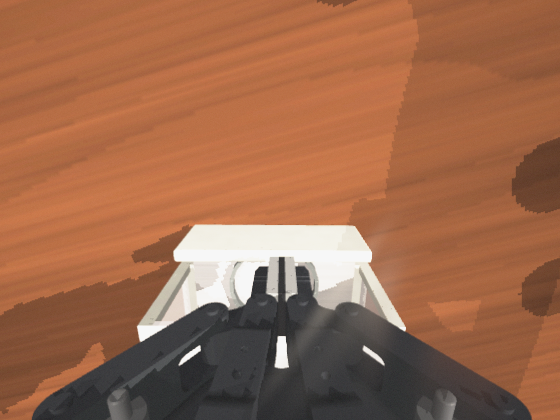

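Run:
```python
from h import *
i=camera_info("wrist");K=np.array(i["K"]);T=np.array(i["tool_from_camera"]);print(T.round(3));
Ti=np.linalg.inv(T)
for x in(0,-.019,-.04):
    c=K@(Ti@np.r_[x,0,0,1])[:3];print(x,c[:2]/c[2],c[2])
s=get_state();im,d=camera("wrist");P=cloud("wrist",d,s)
X=np.stack([(P[...,:2]-C)@a,(P[...,:2]-C)@b,P[...,2]],-1)
for r in range(215,330,6): print(r,[ (X[r,c].round(3).tolist(),im[r,c].tolist()) for c in (240,275,283)])
```

```text
[[-0.001 -0.317  0.948 -0.182]
 [ 1.    -0.001  0.    -0.   ]
 [ 0.001  0.948  0.317 -0.081]
 [ 0.     0.     0.     1.   ]]
0 [281.84331942 240.75547798] 0.19806655510558496
-0.019 [281.91817341 253.32687374] 0.18004602768663125
-0.04 [282.0205081  270.51353143] 0.1601286026446298
215 [([-0.038, -0.027, -0.0], [193, 115, 73]), ([-0.039, -0.0, 0.002], [196, 119, 74]), ([-0.038, 0.006, 0.0], [193, 114, 75])]
221 [([-0.033, -0.027, 0.001], [199, 120, 75]), ([-0.034, -0.0, 0.001], [192, 115, 74]), ([-0.034, 0.006, 0.001], [192, 114, 71])]
227 [([-0.034, -0.025, 0.016], [240, 237, 225]), ([-0.035, 0.0, 0.016], [241, 238, 228]), ([-0.035, 0.006, 0.017], [241, 238, 227])]
233 [([-0.035, -0.023, 0.028], [241, 239, 228]), ([-0.034, 0.0, 0.026], [242, 239, 229]), ([-0.035, 0.006, 0.028], [241, 238, 228])]
239 [([-0.034, -0.022, 0.037], [243, 240, 230]), ([-0.035, 0.001, 0.038], [242, 240, 229]), ([-0.035, 0.006, 0.039], [242, 240, 230])]
245 [([-0.035, -0.021, 0.048], [242, 239, 229]), ([-0.034, 0.001, 0.046], [242, 240, 230]), ([-0.034, 0.006, 0.046], [243, 240, 231])]
251 [([-0.034, -0.02, 
[... 1084 characters left out ...]
, 0.002, 0.114], [84, 85, 84]), ([-0.038, 0.005, 0.107], [67, 65, 65])]
305 [([0.026, -0.026, 0.024], [162, 161, 154]), ([-0.041, 0.002, 0.117], [62, 63, 65]), ([-0.034, 0.005, 0.106], [52, 49, 50])]
311 [([-0.037, -0.012, 0.114], [48, 49, 52]), ([-0.041, 0.002, 0.12], [65, 64, 67]), ([-0.032, 0.005, 0.108], [51, 51, 52])]
317 [([-0.036, -0.012, 0.117], [50, 52, 55]), ([-0.039, 0.002, 0.121], [46, 45, 50]), ([-0.029, 0.005, 0.107], [54, 53, 53])]
323 [([-0.042, -0.01, 0.128], [60, 60, 63]), ([-0.034, 0.002, 0.118], [46, 47, 51]), ([-0.025, 0.005, 0.107], [54, 53, 52])]
329 [([-0.047, -0.009, 0.137], [54, 56, 56]), ([-0.03, 0.002, 0.117], [45, 47, 46]), ([-0.022, 0.005, 0.107], [56, 54, 52])]
```

The fingertips appear about 42 mm above the reported TCP: tip at (280,257) with depth height 0.073, reported 0.031. Both the wrist and side cameras show this, and there was no contact. So the fingers are hovering over the plate, and I back off and go lower.

Emit:
drive_tool(
  rows=[
    [0,-0.24,0.067,0,0,0,0],
    [0,-0.24,0.067,0,0,0,0],
    [0,-0.24,0.067,0,0,0,0],
    [0,-0.12,0.0,-0.45,0,0,0],
    [0,0,0,-0.3,0,0,0],
  ],
)

```text
t: 6.1
ee_pos: [0.5772, -0.0203, 0.0014]
eef_rot: [0.093, 0.701, -0.092, 0.701]
ft_force: [-0.5, 0.3, -0.7]
opening: 0.0
```

Run:
```python
from h import *
s=st();im,d=camera("wrist");P=cloud("wrist",d,s)
X=np.stack([(P[...,:2]-C)@a,(P[...,:2]-C)@b,P[...,2]],-1)
for r in range(235,270,4): print(r,X[r,275].round(3),im[r,275])
```

```text
t 6.10 p [ 0.5772 -0.0203  0.0014] x [ 0.001  0.001 -1.   ] y-yaw deg 74.97 cab -0.0684 0.004 F [-0.5  0.3 -0.7] Fa -0.5 open 0.0
235 [-0.072 -0.001  0.   ] [224 140  88]
239 [-0.069 -0.001  0.   ] [223 138  87]
243 [-0.066 -0.001  0.   ] [223 138  83]
247 [-0.063 -0.001  0.001] [227 143  89]
251 [-0.06  -0.001  0.   ] [223 139  88]
255 [-0.057 -0.001  0.001] [224 139  88]
259 [-0.079  0.     0.048] [224 222 215]
263 [-0.079  0.     0.052] [224 221 215]
267 [-0.079  0.     0.056] [225 222 216]
```

Emit:
drive_tool(
  rows=[
    [0,0.1,-0.03,-0.3,0,0,0],
    [0,0.24,-0.067,0,0,0,0],
    [0,0.24,-0.067,0,0,0,0],
    [0,0.19,-0.067,0,0,0,0],
    [0,0.07,-0.02,0,0,0,0],
  ],
)

```text
t: 6.65
ee_pos: [0.6128, -0.0301, -0.0128]
eef_rot: [0.093, 0.702, -0.092, 0.7]
ft_force: [-9.9, 1.7, 5.5]
opening: 0.0001
```

```bash
python3 -c "
from h import *
st()"
```

```text
t 6.65 p [ 0.6128 -0.0301 -0.0128] x [-0.004  0.003 -1.   ] y-yaw deg 74.98 cab -0.0315 0.0041 F [-9.9  1.7  5.5] Fa -10.0 open 0.0001
```

Run:
```python
from h import *
s=get_state();im,d=camera("wrist");P=cloud("wrist",d,s)
X=np.stack([(P[...,:2]-C)@a,(P[...,:2]-C)@b,P[...,2]],-1)
for r in range(215,275,4): print(r,X[r,275].round(3),im[r,275],X[r,240].round(3))
st()
cv2.imwrite("pics/w3.png",im[:,:,::-1])
```

```text
215 [-0.055 -0.     0.002] [214 128  84] [-0.054 -0.022  0.001]
219 [-0.052 -0.     0.001] [213 126  82] [-0.052 -0.022  0.001]
223 [-0.049 -0.     0.001] [215 129  83] [-0.048 -0.022 -0.002]
227 [-0.046 -0.    -0.   ] [217 131  83] [-0.047 -0.022  0.001]
231 [-0.044 -0.    -0.   ] [212 126  80] [-0.043 -0.022 -0.001]
235 [-0.041 -0.    -0.001] [207 124  80] [-0.041 -0.022  0.001]
239 [-0.038 -0.     0.   ] [218 132  82] [-0.038 -0.022  0.001]
243 [-0.036 -0.     0.   ] [215 129  84] [-0.036 -0.022  0.   ]
247 [-0.033 -0.     0.001] [215 127  83] [-0.033 -0.022  0.   ]
251 [-0.03 -0.    0.  ] [213 127  82] [-0.03  -0.023  0.001]
255 [-0.027 -0.     0.   ] [212 127  79] [-0.027 -0.023  0.001]
259 [-0.042  0.     0.033] [221 217 210] [-0.025 -0.023  0.001]
263 [-0.042  0.     0.038] [219 215 211] [-0.022 -0.023  0.001]
267 [-0.042  0.     0.042] [220 217 211] [-0.019 -0.023  0.002]
271 [-0.042  0.     0.046] [220 217 211] [-0.016 -0.023  0.001]
t 6.70 p [ 0.613  -0.0302 -0.0127] x [-0.003  0.003 -1.   ] y-yaw deg 74.97 cab -0.0312 0.004 F [-5.4  2.9  0.5] Fa -6.0 open 0.0003
```

View pics/w3.png

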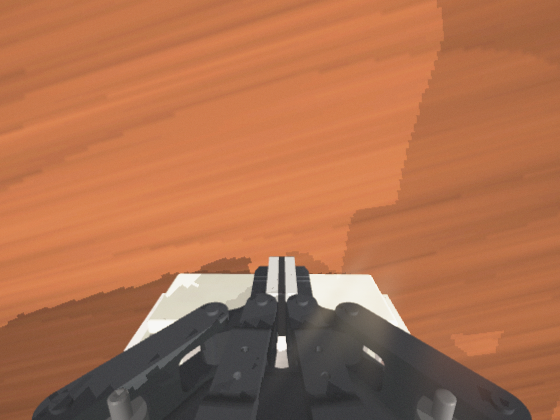

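Emit:
drive_tool(
  rows=[
    [0,0.0072,-0.002,0,0,0,0],
    [0,0.0072,-0.002,0,0,0,0],
    [0,0.0072,-0.002,0,0,0,0],
    [0,0,0,0,0,0,0],
    [0,0,0,0,0,0,0],
  ],
)

```text
t: 7.2
ee_pos: [0.6143, -0.0306, -0.0127]
eef_rot: [0.094, 0.706, -0.091, 0.696]
ft_force: [-10.7, 2.2, 4.0]
opening: 0.0002
```

```bash
python3 -c "
from h import *
st()"
```

```text
t 7.20 p [ 0.6143 -0.0306 -0.0127] x [-0.013  0.005 -1.   ] y-yaw deg 74.96 cab -0.0298 0.004 F [-10.7   2.2   4. ] Fa -10.9 open 0.0002
```

Emit:
drive_tool(
  rows=[
    [0,-0.65,0.18,0,0,-0.013,0],
    [0,-0.65,0.18,0,0,0,0],
    [0,-0.65,0.18,0,0,0,0],
    [0,-0.65,0.18,0.3,0,0,0],
    [0,-0.65,0.18,0.6,0,0,0],
  ],
)

```text
t: 7.7
ee_pos: [0.4861, 0.0043, 0.0227]
eef_rot: [0.095, 0.701, -0.091, 0.701]
ft_force: [0.6, -0.1, 1.3]
opening: 0.0
```

Emit:
drive_tool(
  rows=[
    [75,0,0,0.9,0,0,0],
    [75,0,0,0.9,0,0,0],
    [75,0,0,0.9,0,0,0],
    [75,0,0,0.9,0,0,0],
    [75,0,0,0,0,0,0],
  ],
)

```text
t: 8.2
ee_pos: [0.4877, 0.0041, 0.1786]
eef_rot: [0.095, 0.699, -0.091, 0.703]
ft_force: [0.9, -0.9, -0.5]
opening: 0.0725
```

Run:
```python
from h import *
s=st()
for n in("wrist","top"):
    im,d=camera(n);P=cloud(n,d,s);np.savez(f"{n}4.npz",im=im,d=d,P=P)
    X=np.stack([(P[...,:2]-C)@a,(P[...,:2]-C)@b,P[...,2]],-1)
    m=(X[...,2]>.049)&(X[...,2]<.058)&(X[...,0]>-.15)&(X[...,0]<0)&(abs(X[...,1])<.07)&(d>0)
    q=X[m]
    print(n,len(q))
    if len(q):print(np.percentile(q,[2,20,50,80,98],axis=0).round(4).tolist())
    cv2.imwrite(f"pics/{n}4.png",im[:,:,::-1])
```

```text
t 8.20 p [0.4877 0.0041 0.1786] x [ 0.006  0.004 -1.   ] y-yaw deg 74.88 cab -0.1611 0.0034 F [ 0.9 -0.9 -0.5] Fa 1.1 open 0.0725
wrist 783
[[-0.1287, -0.0579, 0.0494], [-0.128, -0.0368, 0.053], [-0.1259, -0.0019, 0.0542], [-0.1233, 0.0341, 0.0549], [-0.1217, 0.0565, 0.0558]]
top 0
```

Emit:
drive_tool(
  rows=[
    [75,0.54,0.94,0,0,0,0],
    [75,0.54,0.94,0,0,0,0],
    [75,0.54,0.94,0,0,0,0],
    [75,0.54,0.94,0,0,0,0],
    [75,0.54,0.94,0,0,0,0],
  ],
)

```text
t: 8.8
ee_pos: [0.5963, 0.1946, 0.1689]
eef_rot: [0.097, 0.702, -0.095, 0.699]
ft_force: [1.3, -1.2, -0.3]
opening: 0.075
```

Emit:
drive_tool(
  rows=[
    [75,0.5,0.7,-0.4,0,0.006,0],
    [75,0,0,-0.5,0,0,0],
    [75,0,0,-0.5,0,0,0],
    [75,0,0,0,0,0,0],
    [75,0,0,0,0,0,0],
  ],
)

```text
t: 9.3
ee_pos: [0.6176, 0.2292, 0.1021]
eef_rot: [0.093, 0.708, -0.095, 0.693]
ft_force: [-0.6, 0.0, 1.2]
opening: 0.0748
```

Run:
```python
from h import *
s=st()
im,d=camera("wrist");P=cloud("wrist",d,s);np.savez("wrist5.npz",im=im,d=d,P=P)
p=np.array(s["ee_pos"]);X=np.stack([(P[...,:2]-p[:2])@a,(P[...,:2]-p[:2])@b,P[...,2]],-1)
m=(P[...,2]>.046)&(P[...,2]<.055)&(np.hypot(X[...,0],X[...,1])<.07)&(d>0)
q=P[m];c,r=cv2.minEnclosingCircle((q[:,:2]*1000).astype(np.float32));print(len(q),c,r,q[:,2].mean())
# finger tips: points near lateral +-35..60, above .06
m=(P[...,2]>.06)&(abs(X[...,0])<.02)&(abs(X[...,1])>.03)&(abs(X[...,1])<.06)&(d>0)
q=X[m];print(len(q),np.percentile(q,[1,5,50,95,99],axis=0).round(4).tolist() if len(q) else 0)
cv2.imwrite("pics/w5.png",im[:,:,::-1])
```

```text
t 9.30 p [0.6176 0.2292 0.1021] x [-0.021  0.001 -1.   ] y-yaw deg 74.71 cab -0.0965 0.2551 F [-0.6  0.   1.2] Fa -0.6 open 0.0748
3212 (638.3394775390625, 230.6998748779297) 49.18827819824219 0.05088681204465056
20034 [[-0.0144, -0.0596, 0.1553], [-0.0137, -0.0582, 0.1642], [-0.0058, -0.0302, 0.2052], [0.0108, 0.0582, 0.2281], [0.0137, 0.0597, 0.2319]]
```

View pics/w5.png

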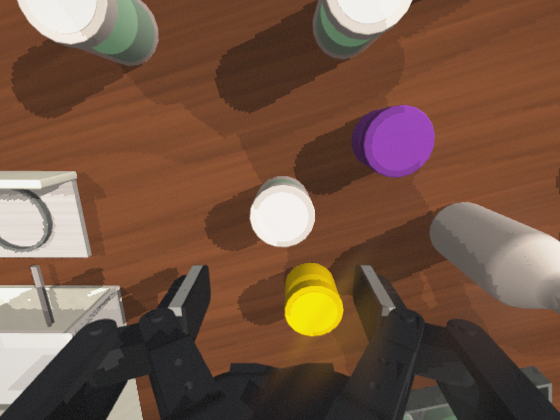

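Run:
```python
from h import *
z=np.load("wrist5.npz");P=z["P"];im=z["im"].astype(int)
m=(P[...,2]>.046)&(P[...,2]<.056)&(np.hypot(P[...,0]-.617,P[...,1]-.229)<.05)&(im.min(2)>150)
n,l,stt,ce=cv2.connectedComponentsWithStats(m.astype(np.uint8));k=1+np.argmax(stt[1:,4]);q=P[l==k]
c,r=cv2.minEnclosingCircle((q[:,:2]*1000).astype(np.float32));print(len(q),c,r,q.mean(0),ce[k])
d=np.array(c)/1000-[.6176,.2292];print("units",d/.04)
```

```text
3161 (617.0968627929688, 229.5182342529297) 28.004013061523438 [0.61603563 0.229937   0.05092056] [282.36349257 215.04492249]
units [-0.01257843  0.00795586]
```

Emit:
drive_tool(
  rows=[
    [75,0,0,-0.8,0,-0.02,0],
    [75,0,0,-0.8,0,0,0],
    [75,0,0,-0.8,0,0,0],
    [75,0,0,-0.6,0,0,0],
    [75,0,0,0,0,0,0],
  ],
)

```text
t: 9.85
ee_pos: [0.6206, 0.228, -0.0149]
eef_rot: [0.096, 0.698, -0.093, 0.703]
ft_force: [-0.2, -0.7, 0.2]
opening: 0.0753
```

Run:
```python
from h import *
s=st();print(((np.array([.6171,.2295])-s["ee_pos"][:2])/.04).round(3))
```

```text
t 9.85 p [ 0.6206  0.228  -0.0149] x [ 0.008  0.003 -1.   ] y-yaw deg 74.57 cab -0.0934 0.2547 F [-0.2 -0.7  0.2] Fa -0.0 open 0.0753
[-0.087  0.038]
```

Emit:
drive_tool(
  rows=[
    [75,-0.087,0.038,-0.15,0,0.007,0],
    [75,0,0,-0.12,0,0,0],
    [75,0,0,0,0,0,0],
    [75,0,0,0,0,0,0],
    [70,0,0,0,0,0,0],
  ],
)

```text
t: 10.35
ee_pos: [0.6199, 0.2299, -0.02]
eef_rot: [0.097, 0.698, -0.093, 0.703]
ft_force: [-0.3, 0.3, 0.4]
opening: 0.0699
```

Run:
```python
from h import *
s=st();print(((np.array([.6171,.2295])-s["ee_pos"][:2])/.04).round(3))
```

```text
t 10.35 p [ 0.6199  0.2299 -0.02  ] x [ 0.008  0.005 -1.   ] y-yaw deg 74.54 cab -0.0945 0.2564 F [-0.3  0.3  0.4] Fa -0.4 open 0.0699
[-0.071 -0.011]
```

Emit:
drive_tool(
  rows=[
    [70,-0.08,0,-0.15,0,0.007,0],
    [70,-0.05,0,-0.1,0,0.007,0],
    [50,0,0,0,0,0,0],
    [50,0,0,0,0,0,0],
    [50,0,0,0,0,0,0],
  ],
  grip_force=25,
)

```text
t: 10.85
ee_pos: [0.6147, 0.2301, -0.0297]
eef_rot: [0.097, 0.703, -0.094, 0.698]
ft_force: [-1.0, -1.0, 0.4]
opening: 0.0557
```

Run:
```python
from h import *
s=st();print(((np.array([.6171,.2295])-s["ee_pos"][:2])/.04).round(3))
```

```text
t 10.85 p [ 0.6147  0.2301 -0.0297] x [-0.006  0.005 -1.   ] y-yaw deg 74.54 cab -0.0996 0.2551 F [-1.  -1.   0.4] Fa -0.7 open 0.0557
[ 0.06  -0.014]
```

Emit:
drive_tool(
  rows=[
    [50,0,0,0.3,0,-0.006,0],
    [50,0,0,0.8,0,0,0],
    [50,0,0,0.8,0,0,0],
    [50,0,0,0.6,0,0,0],
    [50,0,0,0.2,0,0,0],
  ],
)

```text
t: 11.35
ee_pos: [0.6129, 0.2296, 0.0827]
eef_rot: [0.097, 0.702, -0.094, 0.7]
ft_force: [0.4, 0.1, -1.0]
opening: 0.0553
```

Emit:
drive_tool(
  rows=[
    [50,-0.15,-0.5,0,0,0,0],
    [50,-0.2,-0.9,0,0,0,0],
    [50,-0.2,-0.9,0,0,0,0],
    [50,-0.2,-0.9,0,0,0,0],
    [50,-0.2,-0.9,0,0,0,0],
  ],
)

```text
t: 11.85
ee_pos: [0.5732, 0.065, 0.0832]
eef_rot: [0.095, 0.701, -0.091, 0.701]
ft_force: [0.9, -0.2, -2.7]
opening: 0.0554
```

Emit:
drive_tool(
  rows=[
    [50,-0.2,-0.9,0,0,0,0],
    [50,-0.15,-0.6,0,0,0,0],
    [50,0,-0.2,0,0,0,0],
    [50,0,0,0,0,0,0],
    [50,0,0,0,0,0,0],
  ],
)

```text
t: 12.35
ee_pos: [0.5566, -0.0086, 0.0818]
eef_rot: [0.096, 0.701, -0.093, 0.7]
ft_force: [-0.1, 0.3, -1.0]
opening: 0.055
```

```bash
cat > chk.py <<'E'
from h import *
import sys
s=st();im,d=camera("wrist");P=cloud("wrist",d,s)
X=np.stack([(P[...,:2]-C)@a,(P[...,:2]-C)@b,P[...,2]],-1)
p=np.array(s["ee_pos"]);t=(p[:2]-C)
u,v=t@a,t@b
m=(X[...,2]>.049)&(X[...,2]<.058)&(X[...,0]>-.15)&(X[...,0]<-.1)&(abs(X[...,1])<.07)&(d>0)
q=X[m]; 
if len(q):print("plate",len(q),np.percentile(q,[2,50,98],axis=0).round(4).tolist())
hs=np.histogram(X[...,2][(abs(X[...,0]-u)<.02)&(abs(X[...,1]-v)<.02)&(d>0)],np.arange(0,.25,.004));k=np.argsort(-hs[0])[:4];print("heights",[(round(hs[1][i],3),int(hs[0][i])) for i in k])
np.savez("c.npz",im=im,X=X,d=d,tcp=np.r_[u,v,p[2]])
cv2.imwrite("pics/"+sys.argv[1]+".png",im[:,:,::-1])
E
python3 chk.py w6
```

```text
t 12.35 p [ 0.5566 -0.0086  0.0818] x [-0.     0.005 -1.   ] y-yaw deg 74.64 cab -0.0913 0.0097 F [-0.1  0.3 -1. ] Fa -0.2 open 0.055
plate 1797 [[-0.1284, -0.0576, 0.051], [-0.1252, -0.0004, 0.0543], [-0.1212, 0.056, 0.0559]]
heights [(np.float64(0.16), 7722), (np.float64(0.208), 2015), (np.float64(0.204), 1930), (np.float64(0.2), 1709)]
```

View pics/w6.png

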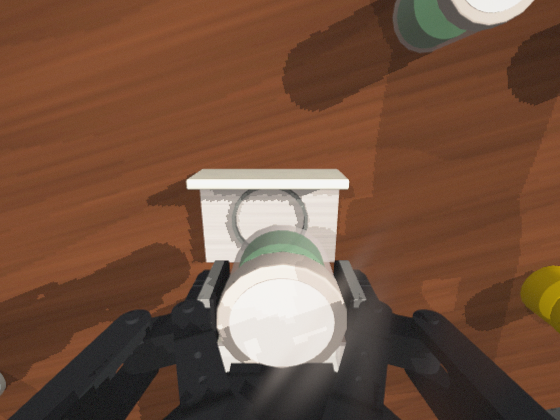

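```bash
cat > lid.py <<'E'
from h import *
z=np.load("c.npz");X=z["X"];im=z["im"].astype(int);u,v,w=z["tcp"]
def lid(zc):
    m=(abs(X[...,2]-zc)<.004)&(np.hypot(X[...,0]-u,X[...,1]-v)<.04)&(im.min(2)>140)
    n,l,s,_=cv2.connectedComponentsWithStats(m.astype(np.uint8));k=1+np.argmax(s[1:,4]);q=X[l==k]
    # tilt of the lid plane
    A=np.c_[q[:,:2]-q[:,:2].mean(0),np.ones(len(q))];co=np.linalg.lstsq(A,q[:,2],rcond=None)[0]
    c,r=cv2.minEnclosingCircle((q[:,:2]*1000).astype(np.float32));return np.array(c),r,co
import sys
c,r,co=lid(float(sys.argv[1]));print("lid",c.round(1),r,co.round(4),"rel tcp",(c-np.array([u,v])*1000).round(1))
m=(X[...,2]>.021)&(X[...,2]<.0265)&(np.hypot(X[...,0]+.085,X[...,1])<.042)&(z["d"]>0)
q=X[m]
if len(q)>30: print("ring",len(q),cv2.minEnclosingCircle((q[:,:2]*1000).astype(np.float32)))
e=np.array([-.085,-.0007])-c/1000;w=e[0]*a+e[1]*b;print("move units",(w/.04).round(3))
E
python3 lid.py .162
```

```text
lid [-89.8   9.4] 27.950332641601562 [0.0246 0.0007 0.1625] rel tcp [ 1.6 -0.3]
ring 462 ((-84.48423767089844, -0.6913110017776489), 33.391624450683594)
move units [ 0.046 -0.276]
```

Emit:
drive_tool(
  rows=[
    [50,0.05,-0.276,0,0,0,0],
    [50,0,0,-0.5,0,0,0],
    [50,0,0,-0.5,0,0,0],
    [50,0,0,-0.5,0,0,0],
    [50,0,0,-0.2,0,0,0],
  ],
)

```text
t: 12.9
ee_pos: [0.5612, -0.0183, 0.0129]
eef_rot: [0.094, 0.7, -0.091, 0.702]
ft_force: [0.8, 0.7, -0.8]
opening: 0.0552
```

```bash
python3 chk.py w7; python3 lid.py .095
```

```text
t 12.90 p [ 0.5612 -0.0183  0.0129] x [ 0.003  0.004 -1.   ] y-yaw deg 74.98 cab -0.0844 0.0016 F [ 0.8  0.7 -0.8] Fa 0.6 open 0.0552
plate 4456 [[-0.1284, -0.0572, 0.0495], [-0.1248, -0.0002, 0.0543], [-0.1038, 0.0553, 0.0565]]
heights [(np.float64(0.092), 7707), (np.float64(0.136), 1967), (np.float64(0.132), 1792), (np.float64(0.14), 1711)]
lid [-82.7   1.1] 27.91298484802246 [0.0207 0.0036 0.0936] rel tcp [ 1.7 -0.5]
ring 643 ((-84.82164001464844, -0.6643385291099548), 33.27939224243164)
move units [-0.068 -0.027]
```

Emit:
drive_tool(
  rows=[
    [50,-0.068,-0.03,0,0,0,0],
    [50,0,0,-0.2,0,0,0],
    [50,0,0,-0.15,0,0,0],
    [50,0,0,0,0,0,0],
    [50,0,0,0,0,0,0],
  ],
)

```text
t: 13.45
ee_pos: [0.5596, -0.0196, -0.0004]
eef_rot: [0.094, 0.699, -0.09, 0.703]
ft_force: [-0.9, 0.5, -1.1]
opening: 0.0553
```

```bash
python3 chk.py w8; python3 lid.py .079
```

```text
t 13.45 p [ 5.596e-01 -1.960e-02 -4.000e-04] x [ 0.005  0.004 -1.   ] y-yaw deg 75.03 cab -0.0856 -0.0001 F [-0.9  0.5 -1.1] Fa -1.0 open 0.0553
plate 5378 [[-0.1284, -0.0572, 0.0495], [-0.1249, -0.0013, 0.0543], [-0.104, 0.0554, 0.0566]]
heights [(np.float64(0.08), 6311), (np.float64(0.124), 2067), (np.float64(0.12), 1867), (np.float64(0.116), 1525)]
lid [-84.4  -0.6] 27.87027359008789 [0.0318 0.0001 0.0803] rel tcp [ 1.1 -0.5]
ring 617 ((-85.03852081298828, -0.7833304405212402), 33.072696685791016)
move units [-0.014  0.002]
```

Emit:
drive_tool(
  rows=[
    [50,0,0,-0.1,0,0,0],
    [50,0,0,-0.05,0,0,0],
    [50,0,0,-0.05,0,0,0],
    [50,0,0,0,0,0,0],
    [50,0,0,0,0,0,0],
  ],
)

```text
t: 14.0
ee_pos: [0.5598, -0.0196, -0.0086]
eef_rot: [0.094, 0.699, -0.09, 0.703]
ft_force: [-0.4, 0.6, -1.2]
opening: 0.0558
```

```bash
python3 chk.py w9; python3 lid.py .072
```

```text
t 14.00 p [ 0.5598 -0.0196 -0.0086] x [ 0.006  0.004 -1.   ] y-yaw deg 75.04 cab -0.0853 -0.0 F [-0.4  0.6 -1.2] Fa -0.5 open 0.0558
plate 6017 [[-0.1285, -0.0572, 0.0494], [-0.125, -0.0013, 0.0542], [-0.1046, 0.0555, 0.0561]]
heights [(np.float64(0.072), 5463), (np.float64(0.068), 2285), (np.float64(0.116), 2057), (np.float64(0.112), 1869)]
lid [-84.4  -1. ] 27.70611000061035 [0.0282 0.0037 0.0721] rel tcp [ 0.9 -0.9]
ring 634 ((-89.20755004882812, -0.7401580810546875), 32.855690002441406)
move units [-0.013  0.01 ]
```

Emit:
drive_tool(
  rows=[
    [50,0,0,-0.025,0,0,0],
    [50,0,0,-0.025,0,0,0],
    [50,0,0,-0.02,0,0,0],
    [50,0,0,0,0,0,0],
    [50,0,0,0,0,0,0],
  ],
)

```text
t: 14.55
ee_pos: [0.5599, -0.0196, -0.0114]
eef_rot: [0.094, 0.699, -0.09, 0.703]
ft_force: [-0.5, -0.8, -1.4]
opening: 0.0553
```

```bash
python3 chk.py w10; python3 lid.py .069
```

```text
t 14.55 p [ 0.5599 -0.0196 -0.0114] x [ 0.006  0.004 -1.   ] y-yaw deg 75.04 cab -0.0852 -0.0 F [-0.5 -0.8 -1.4] Fa -0.3 open 0.0553
plate 6187 [[-0.1285, -0.0572, 0.0495], [-0.1251, -0.0013, 0.0542], [-0.1056, 0.0554, 0.0561]]
heights [(np.float64(0.068), 7620), (np.float64(0.112), 2003), (np.float64(0.108), 1815), (np.float64(0.116), 1571)]
lid [-86.   -1.4] 27.16975975036621 [0.0302 0.0042 0.0692] rel tcp [-0.8 -1.3]
ring 687 ((-90.49642944335938, -0.7363662719726562), 32.2669677734375)
move units [0.028 0.01 ]
```

Emit:
drive_tool(
  rows=[
    [50,0,0,-0.015,0,0,0],
    [50,0,0,-0.01,0,0,0],
    [50,0,0,0,0,0,0],
    [50,0,0,0,0,0,0],
    [50,0,0,0,0,0,0],
  ],
)

```text
t: 15.1
ee_pos: [0.5602, -0.0197, -0.0115]
eef_rot: [0.094, 0.699, -0.09, 0.703]
ft_force: [-0.6, 0.3, -0.9]
opening: 0.0554
```

Emit:
drive_tool(
  rows=[
    [58,0,0,0,0,0,0],
    [60,0,0,0,0,0,0],
    [66,0,0,0,0,0,0],
    [68,0,0,0,0,0,0],
    [68,0,0,0,0,0,0],
  ],
)

```text
t: 15.6
ee_pos: [0.5604, -0.0197, -0.0116]
eef_rot: [0.094, 0.699, -0.09, 0.703]
ft_force: [0.4, 0.3, 0.2]
opening: 0.0682
```

Emit:
drive_tool(
  rows=[
    [68,0,0,0.1,0,0,0],
    [68,0,0,0.4,0,0,0],
    [68,0,0,0.8,0,0,0],
    [68,0,0,0.8,0,0,0],
    [68,0,0,0.6,0,0,0],
  ],
)

```text
t: 16.1
ee_pos: [0.5578, -0.0193, 0.0974]
eef_rot: [0.094, 0.701, -0.09, 0.701]
ft_force: [-0.1, -0.7, -0.3]
opening: 0.0682
```

```bash
python3 chk.py w11; python3 lid.py .068
```

```text
t 16.10 p [ 0.5578 -0.0193  0.0974] x [ 0.001  0.005 -1.   ] y-yaw deg 75.03 cab -0.0874 -0.0003 F [-0.1 -0.7 -0.3] Fa 0.1 open 0.0682
plate 1713 [[-0.1284, -0.0577, 0.0498], [-0.1249, -0.0003, 0.0542], [-0.1088, 0.0557, 0.0559]]
heights [(np.float64(0.068), 2317), (np.float64(0.22), 1864), (np.float64(0.224), 1840), (np.float64(0.216), 1695)]
lid [-83.1  -0.3] 27.894895553588867 [ 0.0073 -0.002   0.0689] rel tcp [4.3 0. ]
ring 408 ((-84.8575439453125, -0.5648403167724609), 33.185028076171875)
move units [-0.05   0.003]
```

View pics/w11.png

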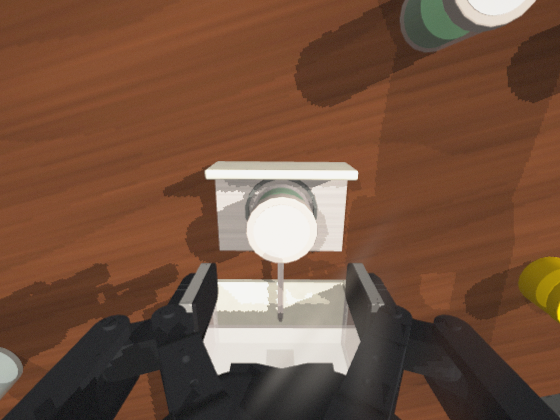

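The jar stands in the ring: lid at (282,230), top at 0.069 m, level, 1.8 mm from the seat's centre. Next I go in front of the plate with the fingers shut.

Emit:
drive_tool(
  rows=[
    [40,-0.7,0.2,0,0,0,0],
    [0,-0.7,0.2,0,0,0,0],
    [0,-0.72,0.2,0,0,0,0],
    [0,0,0,-0.8,0,0,0],
    [0,0,0,-0.8,0,0,0],
  ],
)

```text
t: 16.65
ee_pos: [0.4751, 0.0047, 0.0427]
eef_rot: [0.094, 0.695, -0.091, 0.707]
ft_force: [1.2, -0.4, -0.3]
opening: 0.0002
```

Emit:
drive_tool(
  rows=[
    [0,0,0,-0.6,0,0,0],
    [0,0,0,-0.35,0,0,0],
    [0,0,0,0,0,0,0],
    [0,0,0,0,0,0,0],
    [0,0,0,0,0,0,0],
  ],
)

```text
t: 17.15
ee_pos: [0.4733, 0.005, 0.0021]
eef_rot: [0.094, 0.696, -0.09, 0.707]
ft_force: [-0.8, -0.2, -0.3]
opening: 0.0
```

```bash
python3 -c "
from h import *
st()"
```

```text
t 17.15 p [0.4733 0.005  0.0021] x [ 0.016  0.002 -1.   ] y-yaw deg 75.05 cab -0.1752 0.0004 F [-0.8 -0.2 -0.3] Fa -0.8 open 0.0
```

Emit:
drive_tool(
  rows=[
    [0,0,0,-0.3,0,0.015,0],
    [0,0.2,-0.056,0,0,0,0],
    [0,0.2,-0.056,0,0,0,0],
    [0,0.2,-0.056,0,0,0,0],
    [0,0,0,0,0,0,0],
  ],
)

```text
t: 17.65
ee_pos: [0.5014, -0.0027, -0.0089]
eef_rot: [0.093, 0.7, -0.091, 0.702]
ft_force: [0.4, 1.5, 0.3]
opening: -0.0001
```

```bash
python3 -c "
from h import *
st()"
```

```text
t 17.65 p [ 0.5014 -0.0027 -0.0089] x [ 0.003  0.002 -1.   ] y-yaw deg 75.04 cab -0.1461 0.0005 F [0.4 1.5 0.3] Fa 0.0 open -0.0001
```

Emit:
drive_tool(
  rows=[
    [0,0.048,-0.0135,0,0,0,0],
    [0,0.024,-0.007,0,0,0,0],
    [0,0.024,-0.007,0,0,0,0],
    [0,0.024,-0.007,0,0,0,0],
    [0,0.036,-0.01,0,0,0,0],
  ],
)

```text
t: 18.15
ee_pos: [0.5078, -0.0045, -0.0088]
eef_rot: [0.093, 0.7, -0.091, 0.702]
ft_force: [-4.7, 0.9, 0.8]
opening: 0.0003
```

Emit:
drive_tool(
  rows=[
    [0,0.048,-0.0135,0,0,0,0],
    [0,0.06,-0.017,0,0,0,0],
    [0,0.07,-0.0195,0,0,0,0],
    [0,0.07,-0.0195,0,0,0,0],
    [0,0.07,-0.0195,0,0,0,0],
  ],
)

```text
t: 18.65
ee_pos: [0.5197, -0.0078, -0.0088]
eef_rot: [0.093, 0.701, -0.091, 0.701]
ft_force: [-4.8, 1.4, 4.0]
opening: -0.0001
```

```bash
python3 -c "
from h import *
st()"
```

```text
t 18.65 p [ 0.5197 -0.0078 -0.0088] x [-0.     0.002 -1.   ] y-yaw deg 75.05 cab -0.1271 0.0005 F [-4.8  1.4  4. ] Fa -5.0 open -0.0001
```

Emit:
drive_tool(
  rows=[
    [0,0.096,-0.027,0,0,0,0],
    [0,0.096,-0.027,0,0,0,0],
    [0,0.096,-0.027,0,0,0,0],
    [0,0.096,-0.027,0,0,0,0],
    [0,0.096,-0.027,0,0,0,0],
  ],
)

```text
t: 19.15
ee_pos: [0.5387, -0.0131, -0.0088]
eef_rot: [0.093, 0.702, -0.091, 0.7]
ft_force: [-6.3, 2.1, 3.9]
opening: -0.0
```

Emit:
drive_tool(
  rows=[
    [0,0.096,-0.027,0,0,0,0],
    [0,0.096,-0.027,0,0,0,0],
    [0,0.096,-0.027,0,0,0,0],
    [0,0.096,-0.027,0,0,0,0],
    [0,0.096,-0.027,0,0,0,0],
  ],
)

```text
t: 19.65
ee_pos: [0.5577, -0.0183, -0.0087]
eef_rot: [0.093, 0.704, -0.091, 0.699]
ft_force: [-5.5, 1.3, 5.6]
opening: -0.0001
```

Emit:
drive_tool(
  rows=[
    [0,0.096,-0.027,0,0,0,0],
    [0,0.096,-0.027,0,0,0,0],
    [0,0.096,-0.027,0,0,0,0],
    [0,0.096,-0.027,0,0,0,0],
    [0,0.096,-0.027,0,0,0,0],
  ],
)

```text
t: 20.15
ee_pos: [0.5767, -0.0236, -0.0087]
eef_rot: [0.093, 0.705, -0.091, 0.697]
ft_force: [-6.0, 2.0, 5.2]
opening: -0.0001
```

```bash
python3 -c "
from h import *
st()"
```

```text
t 20.15 p [ 0.5767 -0.0236 -0.0087] x [-0.01   0.005 -1.   ] y-yaw deg 75.09 cab -0.068 0.0006 F [-6.   2.   5.2] Fa -6.3 open -0.0001
```

Emit:
drive_tool(
  rows=[
    [0,0.096,-0.027,0.01,0,-0.004,0],
    [0,0.096,-0.027,0.01,0,-0.004,0],
    [0,0.096,-0.027,0.01,0,-0.004,0],
    [0,0.096,-0.027,0,0,-0.002,0],
    [0,0.096,-0.027,0,0,-0.002,0],
  ],
)

```text
t: 20.65
ee_pos: [0.5944, -0.0282, -0.0089]
eef_rot: [0.094, 0.702, -0.089, 0.701]
ft_force: [-6.7, 1.5, 6.5]
opening: 0.0001
```

```bash
python3 -c "
from h import *
st()"
```

```text
t 20.65 p [ 0.5944 -0.0282 -0.0089] x [-0.001  0.007 -1.   ] y-yaw deg 75.12 cab -0.0497 0.0009 F [-6.7  1.5  6.5] Fa -6.9 open 0.0001
```

Emit:
drive_tool(
  rows=[
    [0,0.048,-0.0135,0.015,0,0,0],
    [0,0.048,-0.0135,0.015,0,0,0],
    [0,0.048,-0.0135,0.015,0,0,0],
    [0,0.048,-0.0135,0.015,0,-0.002,0],
    [0,0.048,-0.0135,0.01,0,-0.002,0],
  ],
)

```text
t: 21.15
ee_pos: [0.6014, -0.0301, -0.0088]
eef_rot: [0.094, 0.703, -0.089, 0.699]
ft_force: [-5.8, 1.5, 1.5]
opening: 0.0001
```

```bash
python3 -c "
from h import *
st()"
```

```text
t 21.15 p [ 0.6014 -0.0301 -0.0088] x [-0.005  0.009 -1.   ] y-yaw deg 75.13 cab -0.0424 0.001 F [-5.8  1.5  1.5] Fa -6.0 open 0.0001
```

Emit:
drive_tool(
  rows=[
    [0,0.036,-0.01,0.012,0,-0.001,0],
    [0,0.036,-0.01,0.012,0,-0.001,0],
    [0,0.036,-0.01,0.012,0,-0.001,0],
    [0,0.036,-0.01,0.012,0,-0.001,0],
    [0,0.036,-0.01,0.01,0,-0.001,0],
  ],
)

```text
t: 21.65
ee_pos: [0.6062, -0.0314, -0.0088]
eef_rot: [0.095, 0.704, -0.088, 0.698]
ft_force: [-5.5, 1.8, 1.4]
opening: 0.0002
```

```bash
python3 -c "
from h import *
st()"
```

```text
t 21.65 p [ 0.6062 -0.0314 -0.0088] x [-0.008  0.011 -1.   ] y-yaw deg 75.15 cab -0.0375 0.0011 F [-5.5  1.8  1.4] Fa -5.7 open 0.0002
```

Emit:
drive_tool(
  rows=[
    [0,0.03,-0.0085,0.012,0,-0.002,0],
    [0,0.03,-0.0085,0.012,0,-0.002,0],
    [0,0.03,-0.0085,0.01,0,-0.002,0],
    [0,0.03,-0.0085,0.01,0,-0.002,0],
    [0,0.03,-0.0085,0.01,0,-0.002,0],
  ],
)

```text
t: 22.15
ee_pos: [0.6098, -0.0322, -0.0088]
eef_rot: [0.095, 0.704, -0.087, 0.699]
ft_force: [-6.2, 1.3, 1.9]
opening: 0.0
```

```bash
python3 -c "
from h import *
st()"
```

```text
t 22.15 p [ 0.6098 -0.0322 -0.0088] x [-0.005  0.013 -1.   ] y-yaw deg 75.17 cab -0.0338 0.0012 F [-6.2  1.3  1.9] Fa -6.3 open 0.0
```

Now smaller steps of 0.8 mm (about 0.3–0.4 mm net).

Emit:
drive_tool(
  rows=[
    [0,0.022,-0.006,0.01,0,-0.002,0],
    [0,0.022,-0.006,0.01,0,-0.002,0],
    [0,0.022,-0.006,0.01,0,-0.001,0],
    [0,0.022,-0.006,0.01,0,-0.001,0],
    [0,0.022,-0.006,0.01,0,-0.001,0],
  ],
)

```text
t: 22.65
ee_pos: [0.6118, -0.0327, -0.0088]
eef_rot: [0.096, 0.704, -0.086, 0.699]
ft_force: [-6.1, 1.6, 1.3]
opening: 0.0001
```

```bash
python3 -c "
from h import *
st()"
```

```text
t 22.65 p [ 0.6118 -0.0327 -0.0088] x [-0.005  0.014 -1.   ] y-yaw deg 75.20 cab -0.0318 0.0013 F [-6.1  1.6  1.3] Fa -6.3 open 0.0001
```

Emit:
drive_tool(
  rows=[
    [0,0.018,-0.005,0.01,0,-0.001,0],
    [0,0.018,-0.005,0.01,0,-0.001,0],
    [0,0.018,-0.005,0.01,0,-0.001,0],
    [0,0.018,-0.005,0.01,0,-0.001,0],
    [0,0.018,-0.005,0.01,0,-0.001,0],
  ],
)

```text
t: 23.15
ee_pos: [0.6128, -0.0329, -0.0087]
eef_rot: [0.096, 0.705, -0.086, 0.698]
ft_force: [-7.1, 1.5, 2.1]
opening: -0.0004
```

```bash
python3 -c "
from h import *
st()"
```

```text
t 23.15 p [ 0.6128 -0.0329 -0.0087] x [-0.008  0.016 -1.   ] y-yaw deg 75.21 cab -0.0307 0.0014 F [-7.1  1.5  2.1] Fa -7.3 open -0.0004
```

Emit:
drive_tool(
  rows=[
    [0,0.02,-0.0055,0.008,0,-0.001,0],
    [0,0.02,-0.0055,0.008,0,-0.001,0],
    [0,0.021,-0.006,0.008,0,-0.001,0],
    [0,0.021,-0.006,0.008,0,-0.001,0],
    [0,0.022,-0.006,0.008,0,-0.001,0],
  ],
)

```text
t: 23.65
ee_pos: [0.6134, -0.033, -0.0087]
eef_rot: [0.097, 0.706, -0.085, 0.696]
ft_force: [-10.1, 1.9, 4.6]
opening: -0.0001
```

```bash
python3 -c "
from h import *
st()"
```

```text
t 23.65 p [ 0.6134 -0.033  -0.0087] x [-0.013  0.018 -1.   ] y-yaw deg 75.24 cab -0.0301 0.0014 F [-10.1   1.9   4.6] Fa -10.3 open -0.0001
```

Emit:
drive_tool(
  rows=[
    [0,0.022,-0.006,0.012,0,0,0],
    [0,0.022,-0.006,0.012,0,0,0],
    [0,0.022,-0.006,0.012,0,0,0],
    [0,0.021,-0.006,0.012,0,0,0],
    [0,0.021,-0.006,0.012,0,0,0],
  ],
)

```text
t: 24.15
ee_pos: [0.6127, -0.0329, -0.0085]
eef_rot: [0.097, 0.711, -0.084, 0.691]
ft_force: [-9.4, 3.1, 2.6]
opening: -0.0002
```

```bash
python3 -c "
from h import *
st()"
```

```text
t 24.15 p [ 0.6127 -0.0329 -0.0085] x [-0.026  0.021 -0.999] y-yaw deg 75.27 cab -0.0308 0.0014 F [-9.4  3.1  2.6] Fa -9.9 open -0.0002
```

Emit:
drive_tool(
  rows=[
    [0,-0.072,0.02,0,0,-0.005,0],
    [0,-0.096,0.027,0,0,-0.005,0],
    [0,-0.096,0.027,0,0,-0.005,0],
    [0,-0.096,0.027,0,0,-0.005,0],
    [0,-0.096,0.027,0,0,-0.005,0],
  ],
)

```text
t: 24.65
ee_pos: [0.5939, -0.0275, -0.0089]
eef_rot: [0.098, 0.702, -0.083, 0.701]
ft_force: [0.4, -0.7, 0.6]
opening: -0.0001
```

```bash
python3 -c "
from h import *
st()"
```

```text
t 24.65 p [ 0.5939 -0.0275 -0.0089] x [ 0.001  0.021 -1.   ] y-yaw deg 75.30 cab -0.0503 0.0015 F [ 0.4 -0.7  0.6] Fa 0.6 open -0.0001
```

Force is gone at −50 mm, so the tray has stayed behind and is probably latched. I retreat, lift and check.

Emit:
drive_tool(
  rows=[
    [0,-0.24,0.067,0,0,0,0],
    [0,-0.4,0.11,0,0,0,0],
    [0,-0.5,0.14,0.3,0,0,0],
    [0,-0.5,0.14,0.8,0,0,0],
    [0,-0.3,0.1,0.9,0,0,0],
  ],
)

```text
t: 25.15
ee_pos: [0.5091, -0.004, 0.0682]
eef_rot: [0.098, 0.704, -0.083, 0.698]
ft_force: [1.1, -0.0, 0.2]
opening: -0.0004
```

Emit:
drive_tool(
  rows=[
    [0,0,0,0.9,0,0,0],
    [0,0,0,0.9,0,0,0],
    [0,0,0,0.5,0,0,0],
    [0,0,0,0,0,0,0],
    [0,0,0,0,0,0,0],
  ],
)

```text
t: 25.65
ee_pos: [0.506, -0.0029, 0.1685]
eef_rot: [0.098, 0.701, -0.083, 0.701]
ft_force: [-0.1, -0.3, -1.2]
opening: 0.0002
```

Run:
```python
from h import *
s=st();out=[]
for n in("wrist","top","side"):
    im,d=camera(n);P=cloud(n,d,s)
    X=np.stack([(P[...,:2]-C)@a,(P[...,:2]-C)@b,P[...,2]],-1)
    m=(X[...,2]>.05)&(X[...,2]<.057)&(X[...,0]>-.15)&(X[...,0]<-.02)&(abs(X[...,1])<.06)&(d>0)
    q=X[m];print(n,len(q),np.percentile(q,[2,50,98],axis=0).round(4).tolist() if len(q) else "")
    m=(X[...,2]>.060)&(X[...,2]<.072)&(np.hypot(X[...,0]-.01,X[...,1])<.04)&(d>0)
    q=X[m]
    if len(q)>10:print(" lid?",len(q),q.mean(0).round(4),cv2.minEnclosingCircle((q[:,:2]*1000).astype(np.float32)))
    out.append(im)
cv2.imwrite("pics/fin.png",np.hstack([cv2.resize(out[1][70:220,250:350,::-1],(400,600),interpolation=2),cv2.resize(out[2][180:270,290:350,::-1],(400,600),interpolation=2)]))
```

```text
t 25.65 p [ 0.506  -0.0029  0.1685] x [ 0.003  0.02  -1.   ] y-yaw deg 75.30 cab -0.1416 0.0015 F [-0.1 -0.3 -1.2] Fa -0.0 open 0.0002
wrist 300 [[-0.0352, -0.059, 0.0506], [-0.0327, -0.0348, 0.0541], [-0.0283, 0.0578, 0.0556]]
top 0 
side 60 [[-0.0341, -0.0581, 0.0513], [-0.0301, -0.0056, 0.054], [-0.0264, 0.0532, 0.0561]]
 lid? 52 [-0.0065 -0.0067  0.0677] ((-1.7726092338562012, -1.991973876953125), 25.352771759033203)
```

View pics/fin.png

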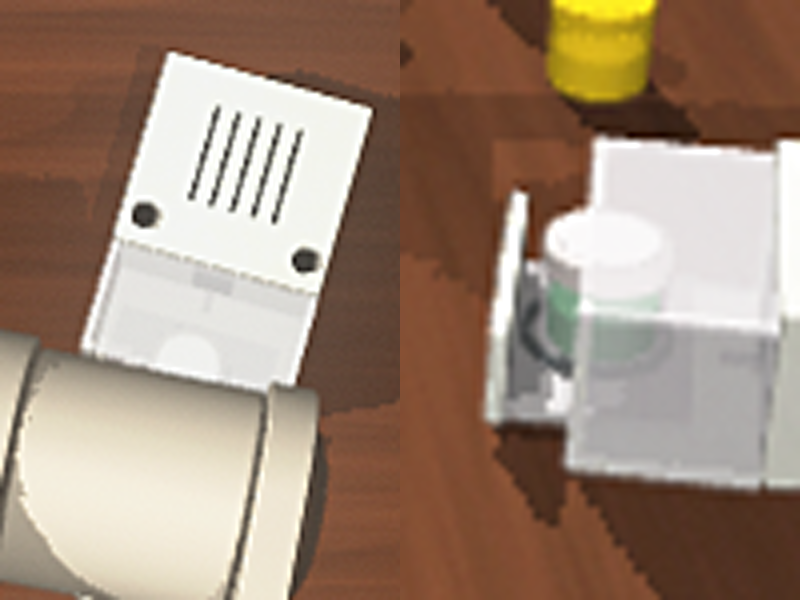

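Plate is back at its original latched position (−34 mm), and the jar stands upright inside the ring under the hood (side crop, about (605,285)). The gripper is clear, so I hand in.

```bash
python3 -c "
from workcell import *
print(hand_in())"
```

```text
the job is handed in; nothing more can be done
None
```

The tray is latched shut again with the squat jar in its seat, and I handed the job in at about 26 s; no verdict was reported.

**What I did:**
- **Release:** I pressed the tray in by feel to a reading of about 11 N, and it sprang fully out, with the plate 129 mm ahead of the case.
- **Jar:** I picked up the white squat jar and lowered it into the ring. After letting go it was level, its lid was at 69 mm and it was 1.8 mm off the seat centre.
- **Latch:** I pressed the tray home in small steps to a reading of about 10 N, and it stayed in when I backed off.

**Last checks:**
- The wrist and side cameras both put the plate at its original latched position, about 34 mm ahead of the case.
- The side camera shows the jar upright inside the ring, with its lid at about 68 mm.
- The gripper was clear of everything. I did not re-measure the bystanders.

**What disagreed or is uncertain:**
- The real fingertips, closed, sit about 42 mm behind the reported TCP. My first press attempt therefore hovered over the plate without touching it, and I allowed for this afterwards.
- With vertical friction included, the total force I read at the end of each call stayed under about 12 N. I have no readings between those.
- Under the hood the jar's centre could only be measured roughly, because the side camera sees just part of the lid. The ring's play, about 2 mm, is what limits how far off it can be.

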